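Pack the stock box level and sweep its rim

ROBOT

A 6-joint arm with a two-finger parallel gripper is mounted at the origin on the work surface. World frame = base frame: x ahead of the robot, y to its left, z up, the work surface at z = 0. Lengths are in m, angles in rad, forces in N, time in s.
With the tool pointing down it reaches from about 0.4 to 0.925 m from the base axis. Payload 12.5 kg.
Tool frame: the origin (TCP) lies midway between the tips of the shut fingers; the grasp point (between the pads) lies 19 mm behind it; z points along the fingers, y is the line along which they close (so a half turn about z gives the same grasp; the last joint's range is limited). The gripper opens to 95 mm and grips with 3 to 60 N. Pads are 20 mm wide; open, the fingers measure 119 mm over their backs; the gripper's body (75 mm by 180 mm) begins 59 mm behind the grasp point.
Start: joints at [-1.39, 0.491, 1.559, -0, 1.092, -0.106], TCP at [0.177, -0.599, 0.215] pointing down, gripper open.
Joint ranges: [-3.1, 3.1], [-0.84, 2.19], [0.05, 2.79], [-1.13, 4.28], [0.06, 2.93], [-2.69, 2.69]. Speed limits (rad/s): [2.22, 2.22, 2.79, 3.14, 3.14, 3.14].

INTERFACE

Orientations are given as a unit quaternion [x, y, z, w].
In Python, from station import env gives the robot as it stands.
- The arm moves only by the shell command python3 -m pendant 'ROWS'. ROWS is JSON, a list that holds one entry, the list of rows, each a list of 7 numbers: the shift along the tool's x, y, z in units of 50 mm (1.0 is 50 mm), then the turn, a rotation vector about the tool's x, y, z in degrees, then the finger opening in mm, from 0 to 95.1. In form: [[[tx, ty, tz, rx, ry, rz, gripper], ...]]. A call has 1 to 8 rows; each row shifts and turns the commanded pose from where the row before left it, along the tool's axes as they then stand; what a row does not reach is not made up. A row lasts 1/10 s, in which the tool goes at most 50 mm and 8.59 degrees, less where a joint would pass 70% of its speed; a pose out of reach is approached as far as the arm can. A call is refused whole if a number of a shift passes 1 or a number of a turn 8.59, either way. A call with a gripper value outside its range is refused whole. The fingers move at their own pace and stop on an object; the grip force is fixed at half the most. Time passes only in rows, so rows that do not move let the fingers close. It gives the time, the measured TCP pose, the force, the opening and the grip force at its end, in the units of the state.
- env.sense(): the state, without advancing time (a new reading comes with each control period).
- env.read_camera(name): name is "scene" or "top" or "wrist"; returns the picture (400x640x3 uint8, red, green, blue); there is no depth.
- env.camera_params(name): a dict with "vertical_fov" (degrees; the focal length in pixels is half the picture's height over the tangent of half this angle, whatever the lens; pixels are square), "cx", "cy" (the principal point, pixels), "R" (3x3) and "t" (3): a world point X has camera coordinates R X + t. Camera axes: x right, y down, z forward; pixel columns grow to the right and rows downward; lengths in m; the calibration is good to about 2 mm. The wrist camera is an equidistant fisheye: a pixel r from the principal point sees the ray r / f radians off the axis. A picture is of the moment at which its call begins: read the wrist's pose just before it. camera_params takes no time and is no camera call; for the wrist camera it gives the pose at the moment of the call.
- env.close_job(): hands the job in; it is judged then, once.
The state is a dict: "time": time; "joint_positions": joint angles; "qd": joint speeds; "effort": joint torques, N m; "ee_pos": TCP position; "tcp_rot": TCP orientation; "wrist_force": force on the tool from outside, world axes, zero at the start; "wrist_torque": the same for the moment, N m; "gripper_width": finger opening in m; "grip_force": force on a finger pad.
Only numpy, scipy, OpenCV 4.12 (cv2) and the standard library are available. Lean on these libraries where they do the work, as an engineer would, in place of code of your own. Each camera call takes 0.05 s, during which the arm holds its last target. There are 200 camera calls.

TASK

Finish packing the wooden stock box so that nothing stands above its rim: tip the perforated board that stands on edge down flat on the floor of its compartment and lay the flat metal tin from the bench on it, and push the polishing bar that rides on the other one down flat into the free space beside it. Then check by touch: lay the wooden sanding stick across the box, resting on the rim over the tin, and draw it along the rim past the middle to the far end of the bars. Finally put the stick back flat on the bench, leaving the other things there where they are.

Things in the scene. Friction and masses are not known exactly. Their poses are not given: they have to be found in the camera images.
- tray: Open wooden box, fixed, outer 176 (x) x 236 (y) x 32 mm (z); walls 8, floor 6 mm; rim 32 mm above the bench. An 8 mm divider along x at y = 0, top 28 mm above the bench, makes two compartments 160 x 106 mm inside: y = +4 to +110 mm for board and tin, y = -110 to -4 mm for the two bars. Origin: centre of the underside; z up.
- board: White perforated ceramic board, 150 (its x) x 92 (its y) x 10 mm (its z), 0.14 kg; origin at its centre. Starts upright on a 150 mm edge, free, parallel to the box's x axis, anywhere across the y > 0 compartment, top edge 98 mm above the bench. Pushed near the top it tips; it may come to lean over an end wall or the divider and must then be shoved in.
- board_center (a point): Centre of the board (the same as its origin).
- bar_low: Brick-red polishing compound bar, 150 (x) x 48 (y) x 18 mm (z), 0.24 kg, lying flat on the box's floor next to the divider, with about 56 mm left free between it and the box's end wall at y = -110 mm. Origin: centre of its underside.
- bar_low_center (a point): Centre of that bar, 9 mm above its underside.
- bar_top: A second bar of the same size and mass, which starts lying flat on top of bar_low (underside 24 mm, top 42 mm above the bench), a little towards the free space and slightly askew. Pushed across it drops, usually leaning on the edge of bar_low; pressed lightly on its raised side it goes flat on the floor, where it belongs. Origin: centre of the face that starts undermost.
- bar_top_center (a point): Centre of that bar, 9 mm from its flat faces.
- tin: Flat closed metal tin, 112 (x) x 62 (y) x 13 mm (z), 0.14 kg, lying flat on the bench at the left or right of the box. Origin: centre of its underside.
- tin_center (a point): Centre of the tin, 6.5 mm above its underside.
- stick: Straight wooden sanding stick, 220 (x) x 28 (y) x 14 mm (z), 0.06 kg, partly wrapped in grey abrasive paper, lying flat on the bench on the other side of the box from the tin. Origin: centre of its underside.
- stick_center (a point): Centre of the stick, 7 mm above its underside.
- torch: Bystander: standing gas torch, base 72 mm across, 125 mm tall, nozzle reaching 75 mm towards its -x; origin: centre of its underside.
- jar: Bystander: jar, 54 mm across, 62 mm tall; origin: centre of its underside.
- carton: Bystander: cardboard carton 100 x 70 x 42 mm; origin: centre of its underside.
- pliers: Bystander: pliers, about 165 mm long (along x) and 55 mm wide, 15 mm high; origin near the middle, on the bench.
- clamp: Bystander: wooden ring clamp 120 (x) x 26 x 22 mm; origin: centre of its underside.
- dish: Bystander: small white ceramic dish, 84 mm across, 26 mm high; origin: centre of its underside.
- brush: Bystander: bench brush 200 (x) x 42 x 20 mm; origin: middle of its underside.
There are look-alikes about, which are no part of the job. What is shaped like the board but orange is not meant.

How it is judged:
On the way, in this order (a step that is already met when the one before it is completed fails the run):
1. board flat on the floor of its compartment, tin flat on the board, both bars flat on the floor of theirs, nothing above the rim (x of board_center in the frame of tray between -0.02 and 0.02 m and y of board_center in the frame of tray between 0.04 and 0.074 m and z of board_center in the frame of tray between 0 and 0.0135 m and angle between the z axis of each of board, tin, bar_low, bar_top and the z axis of tray, either way round below 0.07 rad and x of tin_center in the frame of tray between -0.06 and 0.06 m and y of tin_center in the frame of tray between 0.025 and 0.089 m and z of tin_center in the frame of tray between 0 and 0.025 m and z of tin_center in the frame of tray above 0.0195 m and x of bar_low_center in the frame of tray between -0.02 and 0.02 m and y of bar_low_center in the frame of tray between -0.09 and -0.022 m and z of bar_low_center in the frame of tray between 0 and 0.0175 m and x of bar_top_center in the frame of tray between -0.02 and 0.02 m and y of bar_top_center in the frame of tray between -0.09 and -0.022 m and z of bar_top_center in the frame of tray between 0 and 0.0175 m), for 0.2 s.
2. the stick, lying across the box, touches the rim over the tin's compartment (y of stick_center in the frame of tray between 0.035 and 0.14 m and x of stick_center in the frame of tray between -0.03 and 0.03 m and z of stick_center in the frame of tray below 0.044 m and angle between the x axis of stick and the x axis of tray, either way round below 0.15 rad and contact force between stick and tray above 0.2 N).
3. then touches it over the middle of the box (y of stick_center in the frame of tray between -0.03 and 0.03 m and x of stick_center in the frame of tray between -0.03 and 0.03 m and z of stick_center in the frame of tray below 0.044 m and angle between the x axis of stick and the x axis of tray, either way round below 0.15 rad and contact force between stick and tray above 0.2 N).
4. then touches it over the far part of the bars' compartment (y of stick_center in the frame of tray between -0.14 and -0.075 m and x of stick_center in the frame of tray between -0.03 and 0.03 m and z of stick_center in the frame of tray below 0.044 m and angle between the x axis of stick and the x axis of tray, either way round below 0.15 rad and contact force between stick and tray above 0.2 N).
At the end, for the whole second after the job is handed in: Board flat on the floor of its compartment, tin flat on the board, both bars flat on the floor of theirs (each within 2.5 mm of its resting height and 0.07 rad of level): nothing above the rim. Stick flat on the bench, centre below 11 mm. All at rest (all of step 1 and linear speed of each of board, tin, bar_low, bar_top, stick below 0.02 m/s and height (world z) of stick_center below 0.011 m); the robot touches nothing.
It fails at once if a bystander on the bench is moved more than 25 mm (distance of any of torch, jar, carton, pliers, clamp, dish, brush from where it was at the start of the episode above 0.025 m).
It also fails if it takes over 72 s, if anything falls off the work surface, if the arm or the gripper's body presses on something with over 40 N, if the wrist force passes 120 N, or if a joint passes its speed limit or range.

## Working session

There is one attempt and no reset: what is moved stays moved. The work goes in short steps, Python scripts to look and compute and a shell command to move; the robot and the scene stay as the last step left them, time stands still between calls to the robot, and variables do not carry over. Pictures are saved under pics/ and viewed, at most 13 in all, crops included, and the job is handed in when it is done.

```bash
ls; mkdir -p pics; cat > h.py <<'E'
import numpy as np, cv2, json
from station import env
from scipy.spatial.transform import Rotation as Rn
def grab(name,fn=None):
    p=env.camera_params(name); im=env.read_camera(name)
    if fn: cv2.imwrite('pics/'+fn,im[:,:,::-1])
    return im,p
def ray(p,uv,fish=False):
    f=200/np.tan(np.radians(p['vertical_fov'])/2)
    d=np.array([(uv[0]-p['cx']),(uv[1]-p['cy'])])/f
    if fish:
        r=np.hypot(*d); v=np.array([*(d/max(r,1e-9)*np.sin(r)),np.cos(r)])
    else: v=np.array([d[0],d[1],1.])
    R=np.array(p['R']); return -R.T@np.array(p['t']), R.T@(v/np.linalg.norm(v))
def on_plane(p,uv,z,fish=False):
    o,d=ray(p,uv,fish); return o+d*(z-o[2])/d[2]
def tri(*rs):
    A=np.zeros((3,3));b=np.zeros(3)
    for o,d in rs:
        M=np.eye(3)-np.outer(d,d);A+=M;b+=M@o
    return np.linalg.solve(A,b)
def proj(p,X):
    f=200/np.tan(np.radians(p['vertical_fov'])/2)
    c=np.array(p['R'])@np.array(X)+np.array(p['t']); return c[:2]/c[2]*f+[p['cx'],p['cy']]
E
python3 - <<'E'
from h import *
for n in ['scene','top']:
    im,p=grab(n,n+'0.png'); R=np.array(p['R']);print(n,-R.T@np.array(p['t']),p['vertical_fov'],p['cx'],p['cy'],R.round(3).tolist())
p=env.camera_params('wrist');R=np.array(p['R']);print(-R.T@np.array(p['t']),p['vertical_fov'],R.round(3).tolist())
print(env.sense())
E
```

```text
pics
scene [ 1.20755246 -0.44756425  1.08488243] 57.02728527225629 322.0983765371259 197.7650145420562 [[0.553, 0.833, 0.003], [0.654, -0.432, -0.621], [-0.517, 0.345, -0.783]]
top [ 0.2971071  -0.00619674  1.58390717] 42.13505351562016 322.5500504263122 200.04411590927657 [[-0.004, -1.0, -0.014], [-0.989, 0.005, -0.145], [0.145, 0.013, -0.989]]
[ 0.25254429 -0.57823544  0.38463196] 65.70646984690485 [[0.282, -0.959, -0.0], [-0.921, -0.271, 0.28], [-0.268, -0.079, -0.96]]
{'time': 0.1, 'joint_positions': array([-1.38963476e+00,  4.91459981e-01,  1.55937469e+00, -9.44834399e-06,
        1.09168663e+00, -1.05596496e-01]), 'qd': array([ 0.00052871, -0.00043092, -0.00136251, -0.00312414, -0.00071566,
       -0.00055666]), 'effort': array([ 3.40887877e-03, -6.13622260e+01, -2.58606738e+01,  6.94256555e-02,
        4.69593261e-02, -6.09747030e-05]), 'ee_pos': array([ 0.17676211, -0.59926928,  0.21414936]), 'tcp_rot': array([ 9.89738405e-01,  1.42890424e-01, -2.17273526e-05, -4.63832562e-04]), 'wrist_force': array([0.55594219, 0.71173243, 0.86291567]), 'wrist_torque': array([-0.01594588, -0.00960046,  0.04666247]), 'grip_force': 0.0, 'gripper_width': 0.0949972695674178}
```

View pics/scene0.png

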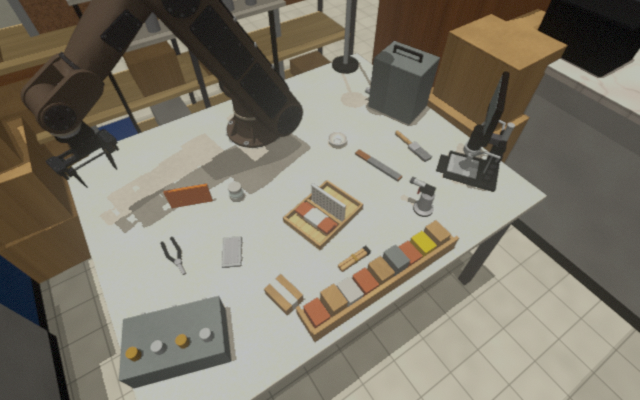

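View pics/top0.png

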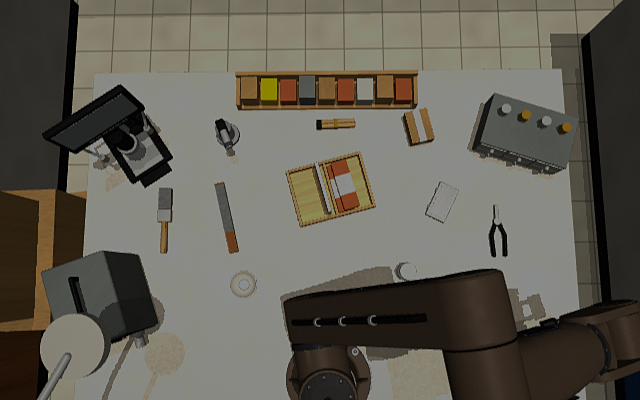

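The scene view shows the box near (323,213), tin (232,250) and stick (378,165). The top view shows the box at (330,188), board edge (322,188), bars (347,185), tin (442,201) and stick (227,217). I'll zoom in next.

```bash
python3 - <<'E'
from h import *
a=cv2.imread('pics/top0.png')[140:240,270:390]; b=cv2.imread('pics/scene0.png')[165:255,270:380]
c=np.hstack([cv2.resize(a,None,fx=3.3,fy=3.3,interpolation=2)[:330,:396],cv2.resize(b,(396,330),interpolation=2)])
d=np.hstack([cv2.resize(cv2.imread('pics/top0.png')[170:260,200:260],(180,270)),cv2.resize(cv2.imread('pics/top0.png')[170:235,410:475],(270,270)),cv2.resize(cv2.imread('pics/scene0.png')[225:280,210:255],(221,270))])
d=cv2.copyMakeBorder(d,0,0,0,792-d.shape[1],0)
cv2.imwrite('pics/crop0.png',np.vstack([c,d]))
E
```

```text
(no output)
```

View pics/crop0.png

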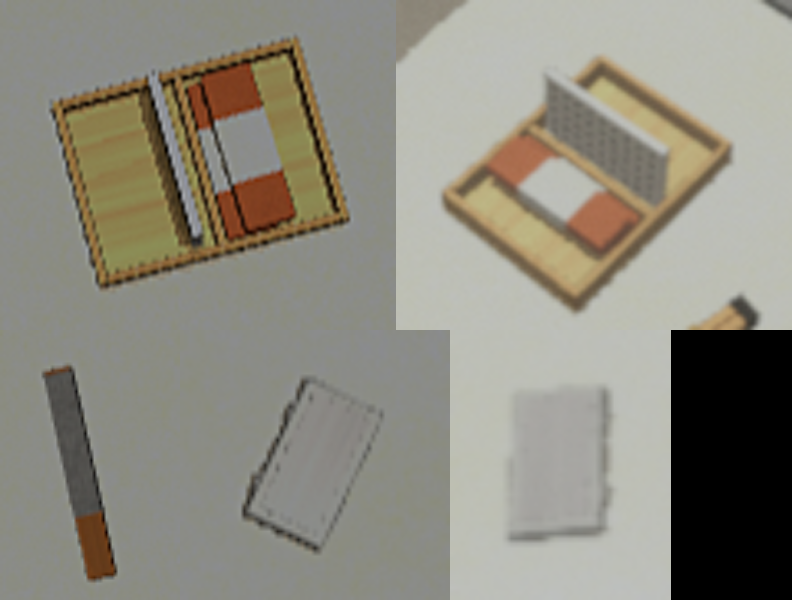

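The crops show the box rim corners in the top view at about crop (55,103), (297,40), (347,217), (101,286). The board stands close to the divider, and the top bar lies askew over the lower one. I'll triangulate roughly, then move the wrist camera in.

```bash
python3 - <<'E'
from h import *
t=env.camera_params('top'); s=env.camera_params('scene')
T=lambda x,y:(270+x/3.3-.5+.15,140+y/3.3-.35)
S=lambda x,y:(270+(x-396)/3.6-.35,165+y/3.667-.35)
for n,a,b in [('A+x+y',(55,103),(600,57)),('B+x-y',(297,40),(444,195)),('C-x-y',(347,217),(577,297)),('D-x+y',(101,286),(730,148)),('boardtop+x',(153,75),(549,72)),('boardtop-x',(196,240),(664,152))]:
    print(n,tri(ray(t,T(*a)),ray(s,S(*b))).round(4),on_plane(t,T(*a),.098 if 'board' in n else .032).round(4),on_plane(s,S(*b),.098 if 'board' in n else .032).round(4))
tin=lambda x,y:(410+(x-180)*65/270,170+(y-330)*65/270)
st=lambda x,y:(200+x/3,170+(y-330)/3)
print('tin',[on_plane(t,tin(*q),.013).round(3)[:2] for q in [(305,378),(382,411),(320,550),(245,515)]])
print('stick',[on_plane(t,st(*q),.014).round(3)[:2] for q in [(44,372),(72,368),(117,574),(90,580)]])
import itertools
for n,q in dict(torch=(226,136),jar=(405,271),clamp=(336,124),dish=(244,284),carton=(418,126),pliers=(497,230)).items(): print(n,on_plane(t,q,.01).round(3))
E
```

```text
A+x+y [0.5638 0.063  0.1669] [0.6153 0.1243 0.032 ] [0.4511 0.0766 0.032 ]
B+x-y [ 0.6212 -0.139   0.1708] [ 0.6735 -0.1     0.032 ] [ 0.5124 -0.1475  0.032 ]
C-x-y [ 0.5638 -0.1036 -0.1248] [ 0.5076 -0.1433  0.032 ] [ 0.6777 -0.1015  0.032 ]
D-x+y [ 0.5002  0.1437 -0.1204] [0.4455 0.0813 0.032 ] [0.6207 0.1189 0.032 ]
boardtop+x [ 0.5823 -0.0132  0.2085] [0.6266 0.0319 0.098 ] [ 0.4868 -0.0086  0.098 ]
boardtop-x [ 0.5259  0.0407 -0.0251] [ 0.4791 -0.0054  0.098 ] [0.6272 0.0291 0.098 ]
tin [array([ 0.583, -0.346]), array([ 0.558, -0.402]), array([ 0.455, -0.352]), array([ 0.481, -0.299])]
stick [array([0.579, 0.346]), array([0.583, 0.318]), array([0.372, 0.267]), array([0.366, 0.294])]
torch [0.732 0.316 0.01 ]
jar [ 0.312 -0.232  0.01 ]
clamp [ 0.768 -0.029  0.01 ]
dish [0.275 0.251 0.01 ]
carton [ 0.76  -0.284  0.01 ]
pliers [ 0.434 -0.513  0.01 ]
```

```bash
cat > snap.py <<'E'
import sys; from h import *
s=env.sense(); im,p=grab('wrist',sys.argv[1]+'.png'); json.dump({k:np.array(v).tolist() for k,v in p.items()},open('pics/'+sys.argv[1]+'.json','w'))
print(s['time'],s['ee_pos'].round(4),s['tcp_rot'].round(4))
E
python3 -m pendant '[[[0.85,-0.3,-0.2,0,0,0,95],[0.85,-0.3,-0.2,0,0,0,95],[0.85,-0.3,-0.2,0,0,0,95],[0.85,-0.3,-0.2,0,0,0,95],[0.85,-0.3,-0.2,0,0,0,95],[0.85,-0.3,-0.2,0,0,0,95],[0.85,-0.3,-0.1,0,0,0,95],[0.85,-0.3,0,0,0,0,95]]]' && python3 snap.py w1
python3 -m pendant '[[[0.27,-0.85,0,0,0,0,95],[0.27,-0.85,0,0,0,0,95],[0,0,0,0,0,0,95]]]' && python3 snap.py w2
python3 -m pendant '[[[0.27,-0.85,0,0,0,0,95],[0.27,-0.85,0,0,0,0,95],[0.27,-0.85,0,0,0,0,95],[0.27,-0.85,0,0,0,0,95],[0.27,-0.8,0,0,0,0,95],[0,0,0,0,0,0,95]]]' && python3 snap.py w3
python3 -m pendant '[[[0,-0.9,0,0,0,0,95],[0,-0.9,0,0,0,0,95],[0,0,0,0,0,0,95]]]' && python3 snap.py w4
python3 -c "
import cv2,numpy as np
cv2.imwrite('pics/m.png',cv2.resize(np.vstack([np.hstack([cv2.imread(f'pics/w{i}.png') for i in r]) for r in ((1,2),(3,4))]),(800,500),interpolation=3))"
```

```text
time: 0.9
ee_pos: [0.4704, -0.387, 0.2803]
tcp_rot: [0.99, 0.143, 0.0, 0.0]
wrist_force: [0.1, -1.5, -0.1]
gripper_width: 0.0951
grip_force: 0.0
0.9 [ 0.4704 -0.387   0.2803] [9.897e-01 1.429e-01 3.000e-04 5.000e-04]
time: 1.25
ee_pos: [0.4707, -0.2949, 0.2797]
tcp_rot: [0.99, 0.145, -0.0, -0.001]
wrist_force: [-0.0, -0.6, -0.4]
gripper_width: 0.095
grip_force: 0.0
1.25 [ 0.4707 -0.2949  0.2797] [ 9.895e-01  1.445e-01 -2.000e-04 -7.000e-04]
time: 1.9
ee_pos: [0.4762, -0.0757, 0.2797]
tcp_rot: [0.99, 0.144, 0.0, -0.0]
wrist_force: [-0.2, -0.9, 0.5]
gripper_width: 0.0952
grip_force: 0.0
1.9 [ 0.4762 -0.0757  0.2797] [ 9.895e-01  1.444e-01  1.000e-04 -2.000e-04]
time: 2.25
ee_pos: [0.4498, 0.0095, 0.2796]
tcp_rot: [0.99, 0.144, -0.0, -0.0]
wrist_force: [0.0, -0.3, 0.0]
gripper_width: 0.0949
grip_force: 0.0
2.25 [0.4498 0.0095 0.2796] [ 9.896e-01  1.437e-01 -2.000e-04 -2.000e-04]
```

View pics/m.png

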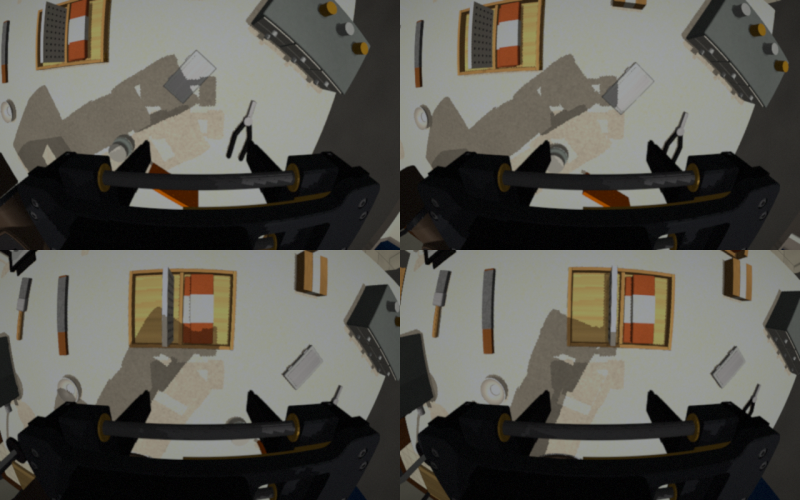

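The four wrist views show the box near (185,310) in w3 and (620,310) in w4 (montage pixels). The board leans on nothing and the top bar is on the right. Both the stick and the tin are in view in w3 and w4. Next I'll measure with masks and rays.

```bash
cat > meas.py <<'E'
from h import *
def load(n): return cv2.imread(f'pics/{n}.png'),json.load(open(f'pics/{n}.json'))
def rect(mask,p,z,lo,hi):
    "blobs -> rectangles on plane z: (area pix, centre, sizes, yaw of long side)"
    out=[]
    for c in cv2.findContours(mask,cv2.RETR_EXTERNAL,cv2.CHAIN_APPROX_NONE)[0]:
        a=cv2.contourArea(c)
        if a<lo or a>hi: continue
        P=np.array([on_plane(p,q,z,True)[:2] for q in cv2.convexHull(c)[:,0]])
        (cx,cy),(w,h),an=cv2.minAreaRect((P*1000).astype(np.float32))
        if w<h: w,h,an=h,w,an+90
        out.append((a,np.round([cx,cy,w,h,(an+90)%180-90],1).tolist(),c))
    return out
E
python3 - <<'E'
from meas import *
for n in ['w3','w4']:
    im,p=load(n); hsv=cv2.cvtColor(im,cv2.COLOR_BGR2HSV); H,S,V=cv2.split(hsv)
    o=ray(p,(320,200),True)[0]; print(n,'cam',o.round(3))
    box=((S>75)&(V>40)).astype(np.uint8)*255; box[300:]=0
    box=cv2.morphologyEx(box,cv2.MORPH_CLOSE,np.ones((5,5)))
    for z in (.032,.037): print('box',z,[r[:2] for r in rect(box,p,z,6000,60000)])
    red=((S>120)&((H<10)|(H>174))&(V>50)).astype(np.uint8)*255; red[300:]=0
    print('red',[r[:2] for r in rect(red,p,.042,150,60000)])
    cv2.imwrite(f'pics/{n}c.png',0*im)
a,_=load('w3');b,_=load('w4')
c=np.vstack([cv2.resize(a[20:165,200:390],None,fx=2,fy=2,interpolation=2),]);d=cv2.resize(b[20:165,260:450],None,fx=2,fy=2,interpolation=2)
e=np.hstack([cv2.resize(b[20:180,120:180],None,fx=1.8,fy=1.8,interpolation=2),cv2.resize(b[130:240,490:580],None,fx=2.618,fy=2.618,interpolation=2),cv2.resize(a[130:240,430:530],None,fx=2.618,fy=2.618,interpolation=2)])
e=cv2.copyMakeBorder(e[:288],0,0,0,max(0,760-e.shape[1]),0)[:,:760]
cv2.imwrite('pics/c2.png',np.vstack([np.hstack([c,d]),e]))
E
```

```text
w3 cam [ 0.552 -0.054  0.45 ]
box 0.032 [(19002.0, [561.2, -11.7, 235.5, 175.6, -75.2])]
box 0.037 [(19002.0, [561.1, -12.2, 232.7, 173.5, -75.2])]
red []
w4 cam [0.526 0.031 0.45 ]
box 0.032 [(19513.0, [561.3, -11.6, 235.4, 175.6, -75.1])]
box 0.037 [(19513.0, [560.9, -11.1, 232.6, 173.5, -75.1])]
red []
```

View pics/c2.png

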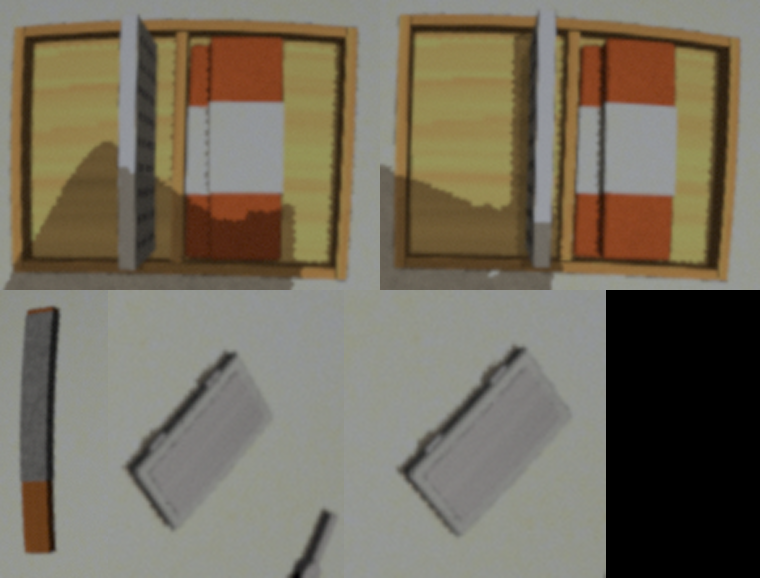

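The crops show the board's top edge at x≈128 (w3) and x≈545 (w4). The bar_top corners are (210,37)-(283,260) in w3 and (606,40)-(672,260) in w4. I'll triangulate them in the tray frame.

```bash
cat >> meas.py <<'E'
C=np.array([.5612,-.0117,0]); YAW=np.radians(14.85)
RT=Rn.from_euler('z',YAW).as_matrix()
def tr(P): return ((np.asarray(P)-C)@RT*1000).round(1)
E
python3 - <<'E'
from meas import *
_,p3=load('w3');_,p4=load('w4')
A=lambda x,y:(200+x/2-.25,20+y/2-.25); B=lambda x,y:(260+(x-380)/2-.25,20+y/2-.25)
for n,a,b in [('bd+x',(128,16),(545.5,12)),('bd-x',(127,270),(541.5,265)),('bt+x+y',(210,37),(605,40)),('bt+x-y',(283,37),(677,45)),('bt-x-y',(283,260),(671,261)),('bt-x+y',(209,260),(602,260)),('bl+x+y',(190,44),(583,46))]:
    print(n,tr(tri(ray(p3,A(*a),True),ray(p4,B(*b),True))),[tr(on_plane(p,q,z,True)) for z in [{'d':.098,'t':.042,'l':.024}[n[1]]] for p,q in ((p3,A(*a)),(p4,B(*b)))])
E=lambda x,y:(120+x/1.8,20+(y-290)/1.8)
print('stick',[on_plane(p4,E(*q),.014,True).round(3)[:2] for q in [(28,311),(57,307),(54,552),(25,548)]])
F=lambda x,y:(490+(x-108)/2.618,130+(y-290)/2.618)
print('tin',[on_plane(p4,F(*q),z,True).round(3)[:2] for q,z in [((233,352),0),((272,415),.013),((172,528),.0065),((127,467),0)]])
E
```

```text
bd+x [73.4 24.5 97.4] [array([73.3, 24.4, 98. ]), array([73.1, 24.6, 98. ])]
bd-x [-74.3  22.1  98.3] [array([-75. ,  22.1,  98. ]), array([-73.7,  22.1,  98. ])]
bt+x+y [ 73.2 -19.7  38. ] [array([ 73. , -19.9,  42. ]), array([ 71.7, -19. ,  42. ])]
bt+x-y [ 72.9 -66.9  46.8] [array([ 74.7, -67.2,  42. ]), array([ 73.4, -68.2,  42. ])]
bt-x-y [-75.4 -72.9  36. ] [array([-74.4, -72.4,  42. ]), array([-74.9, -71.1,  42. ])]
bt-x+y [-76.5 -23.2  40.3] [array([-76. , -23.3,  42. ]), array([-76.6, -22.9,  42. ])]
bl+x+y [69.7 -6.2 30.1] [array([71.9, -5.7, 24. ]), array([70.2, -7. , 24. ])]
stick [array([0.579, 0.343]), array([0.586, 0.313]), array([0.376, 0.263]), array([0.372, 0.295])]
tin [array([ 0.584, -0.358]), array([ 0.556, -0.403]), array([ 0.456, -0.357]), array([ 0.484, -0.303])]
```

```bash
cat > go.py <<'E'
import sys; from meas import *
# usage: go.py frame x y z(mm) [yaw deg] : shift (units of 50mm) in tool axes now, total; turn about z
s=env.sense(); f,x,y,z=sys.argv[1],*map(float,sys.argv[2:5])
P=np.array([x,y,z])/1000; P=C+RT@P if f=='t' else P
R=Rn.from_quat(s['tcp_rot']); M=R.as_matrix(); yaw=np.degrees(np.arctan2(M[1,0],M[0,0]))
print('t',round(s['time'],2),'tcp tray',tr(s['ee_pos']),'world',s['ee_pos'].round(4),'yaw',yaw.round(2),'tilt',np.degrees(np.arccos(-M[2,2])).round(2))
print('shift units',(R.inv().apply(P-s['ee_pos'])/.05).round(3), 'rz',(yaw-float(sys.argv[5])).round(2) if len(sys.argv)>5 else '')
E
python3 go.py t 0 23.3 150 14.85; python3 go.py t 0 23.3 70
```

```text
t 2.3 tcp tray [-101.7   47.3  279.7] world [0.4508 0.008  0.2797] yaw 16.53 tilt 0.03
shift units [2.018 0.539 2.596] rz 1.68
t 2.3 tcp tray [-101.7   47.3  279.7] world [0.4508 0.008  0.2797] yaw 16.53 tilt 0.03
shift units [2.018 0.538 4.196] rz
```

```bash
python3 -m pendant '[[[0.5,0.135,0.65,0,0,0.42,60],[0.5,0.135,0.65,0,0,0.42,60],[0.5,0.135,0.65,0,0,0.42,60],[0.52,0.135,0.65,0,0,0.42,60],[0,0,0,0,0,0,60],[0,0,0,0,0,0,60]]]' >/dev/null; python3 go.py t 0 23.3 70 14.85
```

```text
t 2.9 tcp tray [ -0.7  20.1 148.8] world [0.5554 0.0076 0.1488] yaw 14.67 tilt 0.12
shift units [ 0.017 -0.063  1.575] rz -0.18
```

```bash
python3 -m pendant '[[[0,-0.03,0.4,0,0,0,60],[0,-0.03,0.4,0,0,0,60],[0,0,0.4,0,0,0,60],[0,0,0.37,0,0,0,60],[0,0,0,0,0,0,0],[0,0,0,0,0,0,0],[0,0,0,0,0,0,0],[0,0,0,0,0,0,0]]]'; python3 go.py t 0 10 73 14.85
```

```text
time: 3.7
ee_pos: [0.555, 0.012, 0.0724]
tcp_rot: [0.992, 0.128, 0.001, 0.0]
wrist_force: [0.4, -0.3, 1.0]
gripper_width: 0.0333
grip_force: 0.0
t 3.7 tcp tray [ 0.  24.5 72.4] world [0.555  0.012  0.0724] yaw 14.75 tilt 0.12
shift units [-0.     0.29  -0.011] rz -0.1
```

```bash
python3 -m pendant '[[[0,0,0,0,0,0,0],[0,0,0,0,0,0,0],[0,0,0,0,0,0,0],[0,0,0,0,0,0,0],[0,0,0,0,0,0,0],[0,0,0,0,0,0,0]]]'; python3 -m pendant '[[[0,0,-0.04,0,0,0,0],[0,0.08,0,0,0,0,0],[0,0.1,0,0,0,0,0],[0,0.1,0,0,0,0,0],[0,0,0,0,0,0,0],[0,0,0.04,0,0,0,0],[0,0,0,0,0,0,0]]]'; python3 go.py t 0 10 73 14.85
```

```text
time: 4.3
ee_pos: [0.5545, 0.0122, 0.0713]
tcp_rot: [0.992, 0.128, 0.0, 0.0]
wrist_force: [-0.6, 0.7, 3.8]
gripper_width: 0.0099
grip_force: 30.0
time: 5.0
ee_pos: [0.5581, -0.0016, 0.0712]
tcp_rot: [0.992, 0.128, 0.0, 0.0]
wrist_force: [-0.8, -0.9, 2.2]
gripper_width: 0.0101
grip_force: 30.0
t 5.0 tcp tray [-0.4 10.5 71.2] world [ 0.5581 -0.0016  0.0712] yaw 14.76 tilt 0.03
shift units [ 0.007  0.011 -0.036] rz -0.09
```

```bash
python3 -m pendant '[[[0,0,0,0,0,0,95],[0,0,0,0,0,0,95],[0,0,0,0,0,0,95],[0,0,0,0,0,0,95],[0,0,0,0,0,0,95],[0,0,0,0,0,0,95],[0,0,-0.13,0,0,0,95],[0,0,-0.13,0,0,0,95]]]'; python3 -m pendant '[[[0,0,0,0,0,0,95],[0,0,0,0,0,0,95],[0,0,0,0,0,0,95],[0,0,0,0,0,0,95],[0,-0.3,0,0,0,0,95],[0,-0.3,0,0,0,0,95],[0,-0.1,0,0,0,0,95],[0,0,0,0,0,0,95]]]'; python3 -m pendant '[[[0,-0.1,0,0,0,0,95],[0,-0.1,0,0,0,0,95],[0,-0.1,0,0,0,0,95],[0,-0.1,0,0,0,0,95],[0,-0.1,0,0,0,0,95],[0,0,0,0,0,0,95]]]'; python3 go.py t 0 10 73 14.85; python3 snap.py w5
```

```text
time: 5.8
ee_pos: [0.558, -0.0013, 0.0846]
tcp_rot: [0.992, 0.128, -0.0, 0.0]
wrist_force: [0.1, -0.6, -0.5]
gripper_width: 0.0683
grip_force: 0.0
time: 6.6
ee_pos: [0.5488, 0.0338, 0.0841]
tcp_rot: [0.992, 0.129, -0.0, 0.0]
wrist_force: [0.1, -0.9, -0.5]
gripper_width: 0.0946
grip_force: 0.0
time: 7.2
ee_pos: [0.5426, 0.0572, 0.0841]
tcp_rot: [0.992, 0.129, -0.0, 0.0]
wrist_force: [-0.2, -0.1, -0.6]
gripper_width: 0.0951
grip_force: 0.0
t 7.2 tcp tray [-0.3 71.4 84.1] world [0.5426 0.0572 0.0841] yaw 14.78 tilt 0.01
shift units [0.008 1.228 0.222] rz -0.07
7.2 [0.5426 0.0572 0.0841] [ 9.917e-01  1.286e-01 -1.000e-04  0.000e+00]
```

View pics/w5.png

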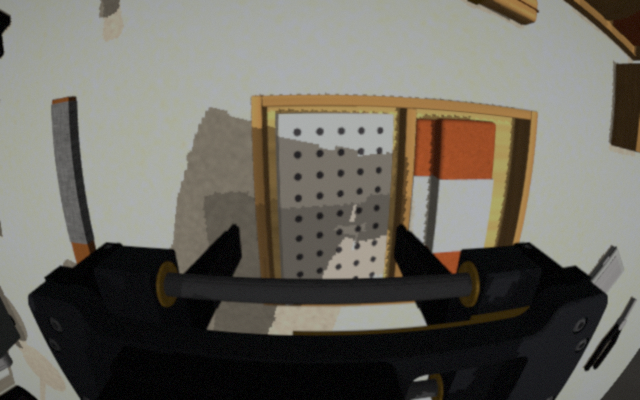

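The board lies flat in its compartment (pixels 277–395, rows 112–280). Now the top bar.

```bash
python3 -m pendant '[[[0,0,-0.4,0,0,0,0],[0,0.4,-0.2,0,0,0,0],[0,0.5,0,0,0,0,0],[0,0.5,0,0,0,0,0],[0,0,0,0,0,0,0],[0,0,0,0,0,0,0],[0,0,0,0,0,0,0],[0,0,0,0,0,0,0]]]' >/dev/null;  python3 -m pendant '[[[0,0,0,0,0,0,0],[0,0,0,0,0,0,0],[0,0,0,0,0,0,0],[0,0,0,0,0,0,0],[0,0,0,0,0,0,0],[0,0,0,0,0,0,0]]]'; python3 go.py t -1 -2 31 14.85; python3 snap.py w6; python3 - <<'E'
from meas import *
im,p=load('w6'); cv2.imwrite('pics/w6s.png',im[60:320])
E
```

```text
time: 8.65
ee_pos: [0.5606, -0.011, 0.1141]
tcp_rot: [0.992, 0.128, 0.0, 0.0]
wrist_force: [0.6, 0.0, -0.1]
gripper_width: 0.0005
grip_force: 0.0
t 8.65 tcp tray [ -0.4   0.8 114.1] world [ 0.5606 -0.011   0.1141] yaw 14.75 tilt 0.01
shift units [-0.012  0.056  1.662] rz -0.1
8.65 [ 0.5606 -0.011   0.1141] [9.917e-01 1.284e-01 0.000e+00 1.000e-04]
```

View pics/w6s.png

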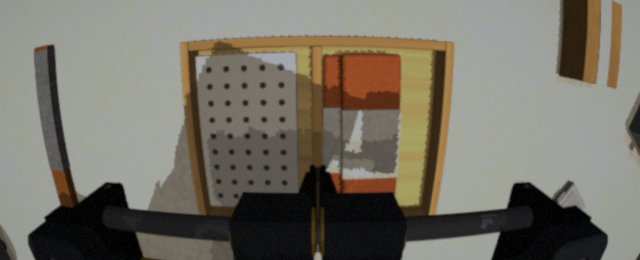

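The board is flat and well inside (pixels 196–298), and the bar has not moved. I'll lower the closed fingers behind the bar and push.

```bash
python3 -m pendant '[[[0,0.03,0.5,0,0,0,0],[0,0.03,0.5,0,0,0,0],[0,0,0.45,0,0,0,0],[0,0,0.2,0,0,0,0],[0,0,0,0,0,0,0],[0,0.1,0,0,0,0,0],[0,0.1,0,0,0,0,0],[0,0.1,0,0,0,0,0]]]';python3 go.py t 0 -43 31;  python3 -m pendant '[[[0,0.1,0,0,0,0,0],[0,0.1,0,0,0,0,0],[0,0.1,0,0,0,0,0],[0,0.1,0,0,0,0,0],[0,0,0,0,0,0,0]]]'; python3 go.py t 0 -43 31
```

```text
time: 9.5
ee_pos: [0.5657, -0.0289, 0.0326]
tcp_rot: [0.992, 0.128, 0.001, 0.0]
wrist_force: [-0.5, 1.9, 1.1]
gripper_width: 0.0007
grip_force: 1.1
t 9.5 tcp tray [ -0.  -17.8  32.6] world [ 0.5657 -0.0289  0.0326] yaw 14.74 tilt 0.08
shift units [0.002 0.505 0.031] rz 
time: 10.0
ee_pos: [0.5709, -0.0485, 0.0324]
tcp_rot: [0.992, 0.128, 0.001, 0.0]
wrist_force: [-1.0, 0.5, 0.6]
gripper_width: 0.0003
grip_force: 0.0
t 10.0 tcp tray [ -0.1 -38.   32.4] world [ 0.5709 -0.0485  0.0324] yaw 14.74 tilt 0.1
shift units [0.002 0.099 0.029] rz
```

```bash
python3 -m pendant '[[[0,0.06,0.03,0,0,0,0],[0,0.08,0,0,0,0,0],[0,0,0,0,0,0,0]]]'; python3 -m pendant '[[[0,0,-0.5,0,0,0,0],[0,0,-0.5,0,0,0,0],[-0.7,0,-0.7,0,0,0,0],[-0.7,0,-0.7,0,0,0,0],[0,0,0,0,0,0,0],[0,0,0,0,0,0,0]]]'; python3 go.py t 0 -65 31; python3 snap.py w7; python3 - <<'E'
from meas import *
im,p=load('w7'); cv2.imwrite('pics/w7s.png',cv2.resize(im[70:270,150:500],None,fx=2,fy=2,interpolation=2))
E
```

```text
time: 10.3
ee_pos: [0.5721, -0.0551, 0.0298]
tcp_rot: [0.992, 0.128, -0.0, 0.0]
wrist_force: [-0.0, 0.4, -0.8]
gripper_width: 0.0005
grip_force: 0.0
time: 10.9
ee_pos: [0.5046, -0.0727, 0.1508]
tcp_rot: [0.992, 0.128, 0.001, 0.0]
wrist_force: [-0.6, 0.0, -0.8]
gripper_width: 0.0006
grip_force: 0.0
t 10.9 tcp tray [-70.3 -44.4 150.8] world [ 0.5046 -0.0727  0.1508] yaw 14.71 tilt 0.12
shift units [1.404 0.405 2.399] rz 
10.9 [ 0.5046 -0.0727  0.1508] [9.918e-01 1.280e-01 9.000e-04 5.000e-04]
```

View pics/w7s.png

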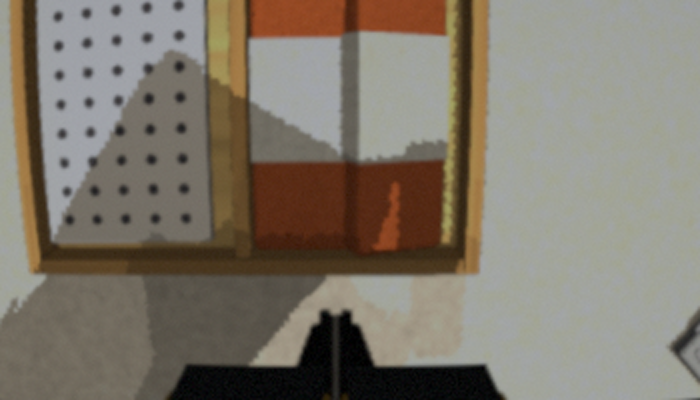

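The view shows bar_top leaning: its shaded side face is visible at x 343–357, next to bar_low. I'll press on its raised side.

```bash
python3 -m pendant '[[[0.7,0.23,0.7,0,0,0,0],[0.7,0.22,0.7,0,0,0,0],[0,0,0.5,0,0,0,0],[0,0,0.2,0,0,0,0],[0,0,0,0,0,0,0]]]'; python3 go.py t 0 -67 26; python3 -m pendant '[[[0,0,0.08,0,0,0,0],[0,0,0.08,0,0,0,0],[0,0,0.08,0,0,0,0],[0,0,0,0,0,0,0]]]'; python3 go.py t 0 -67 26
```

```text
time: 11.45
ee_pos: [0.5757, -0.0757, 0.0438]
tcp_rot: [0.992, 0.129, -0.002, -0.001]
wrist_force: [0.3, 0.6, -0.1]
gripper_width: 0.0005
grip_force: 0.0
t 11.45 tcp tray [ -2.4 -65.6  43.8] world [ 0.5757 -0.0757  0.0438] yaw 14.77 tilt 0.26
shift units [0.049 0.028 0.357] rz 
time: 11.85
ee_pos: [0.5787, -0.077, 0.0379]
tcp_rot: [0.992, 0.129, 0.003, 0.002]
wrist_force: [-2.1, -2.1, 24.7]
gripper_width: 0.0001
grip_force: 11.5
t 11.85 tcp tray [  0.2 -67.7  37.9] world [ 0.5787 -0.077   0.0379] yaw 14.77 tilt 0.41
shift units [-0.005 -0.014  0.238] rz
```

```bash
python3 -m pendant '[[[0,0,-0.35,0,0,0,0],[0,-0.4,-0.1,0,0,0,0],[0,-0.4,0,0,0,0,0],[0,0,0.25,0,0,0,0],[0,0,0.18,0,0,0,0],[0,0,0,0,0,0,0]]]'; python3 go.py t 0 -50 27.5
```

```text
time: 12.45
ee_pos: [0.5661, -0.0381, 0.0338]
tcp_rot: [0.992, 0.128, -0.001, -0.0]
wrist_force: [1.1, 0.4, -0.0]
gripper_width: 0.0005
grip_force: 0.0
t 12.45 tcp tray [ -2.  -26.7  33.8] world [ 0.5661 -0.0381  0.0338] yaw 14.73 tilt 0.1
shift units [0.042 0.465 0.125] rz
```

```bash
python3 -m pendant '[[[0.02,0,0.06,0,0,0,0],[0.02,0.04,0.06,0,0,0,0],[0,0.1,0,0,0,0,0],[0,0.1,0,0,0,0,0],[0,0.08,0,0,0,0,0],[0,0.08,0,0,0,0,0],[0,0.05,0,0,0,0,0]]]';python3 go.py t 0 -50 27.5; python3 -m pendant '[[[0,0.05,0,0,0,0,0],[0,0.04,0,0,0,0,0],[0,0,0,0,0,0,0]]]'; python3 go.py t 0 -50 27.5
```

```text
time: 13.15
ee_pos: [0.5742, -0.0592, 0.0292]
tcp_rot: [0.992, 0.128, 0.0, 0.0]
wrist_force: [0.7, 1.3, 0.6]
gripper_width: 0.0004
grip_force: 0.4
t 13.15 tcp tray [  0.4 -49.2  29.2] world [ 0.5742 -0.0592  0.0292] yaw 14.73 tilt 0.0
shift units [-0.008  0.015  0.035] rz 
time: 13.45
ee_pos: [0.5755, -0.0634, 0.0292]
tcp_rot: [0.992, 0.128, 0.0, 0.0]
wrist_force: [0.3, 0.2, -0.4]
gripper_width: 0.0003
grip_force: 0.0
t 13.45 tcp tray [  0.5 -53.6  29.2] world [ 0.5755 -0.0634  0.0292] yaw 14.74 tilt 0.02
shift units [-0.011 -0.073  0.034] rz
```

```bash
python3 -m pendant '[[[0,0,-0.4,0,0,0,0],[0,0.32,0,0,0,0,0],[0,0,0.1,0,0,0,0],[0,0,0.1,0,0,0,0],[0,0,0.1,0,0,0,0],[0,0,0,0,0,0,0]]]';python3 go.py t 0 -70 26; python3 -m pendant '[[[0,0,0.08,0,0,0,0],[0,0,0.06,0,0,0,0],[0,0,0,0,0,0,0]]]';python3 go.py t 0 -70 26;  python3 -m pendant '[[[0,0,-0.8,0,0,0,95],[0.3,-0.2,-0.9,0,0,0,95],[-0.6,0,-0.9,0,0,0,95],[-0.8,0,0,0,0,0,95],[-0.8,0,0,0,0,0,95],[0,0,0,0,0,0,95]]]'; python3 go.py t 0 -70 26;python3 snap.py w8; python3 - <<'E'
from meas import *
im,p=load('w8'); cv2.imwrite('pics/w8s.png',cv2.resize(im[20:220,150:500],None,fx=2,fy=2,interpolation=2))
E
```

```text
time: 14.05
ee_pos: [0.5787, -0.0783, 0.0327]
tcp_rot: [0.992, 0.128, -0.001, -0.0]
wrist_force: [-0.7, -0.1, 0.6]
gripper_width: 0.0008
grip_force: 0.0
t 14.05 tcp tray [ -0.2 -68.9  32.7] world [ 0.5787 -0.0783  0.0327] yaw 14.76 tilt 0.13
shift units [0.004 0.023 0.135] rz 
time: 14.35
ee_pos: [0.5792, -0.0785, 0.0267]
tcp_rot: [0.992, 0.128, -0.0, -0.0]
wrist_force: [1.0, 0.5, 0.8]
gripper_width: 0.0003
grip_force: 0.0
t 14.35 tcp tray [  0.3 -69.1  26.7] world [ 0.5792 -0.0785  0.0267] yaw 14.76 tilt 0.04
shift units [-0.006  0.017  0.014] rz 
time: 14.95
ee_pos: [0.4834, -0.0927, 0.1543]
tcp_rot: [0.992, 0.128, -0.001, -0.0]
wrist_force: [0.1, -0.2, 0.2]
gripper_width: 0.0428
grip_force: 0.0
t 14.95 tcp tray [-96.  -58.3 154.3] world [ 0.4834 -0.0927  0.1543] yaw 14.69 tilt 0.09
shift units [1.924 0.23  2.563] rz 
14.95 [ 0.4834 -0.0927  0.1543] [ 9.918e-01  1.279e-01 -8.000e-04 -2.000e-04]
```

View pics/w8s.png

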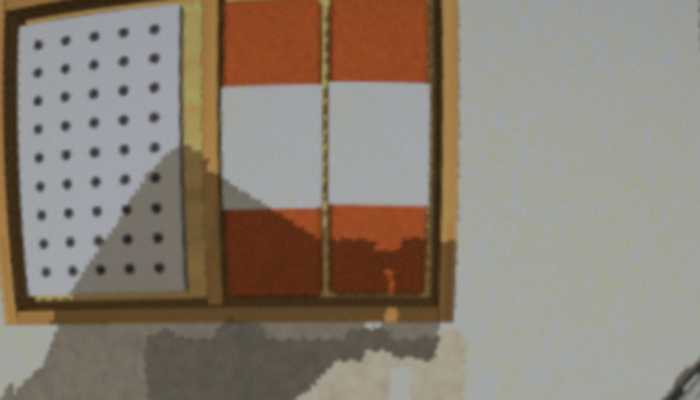

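Both bars lie flat (seam at x≈325) and the board is flat (x 18–187). Next I'll move over the tin and look from two places.

```bash
python3 - <<'E'
from meas import *
_,p=load('w8'); A=lambda x,y:(150+x/2-.25,20+y/2-.25)
print('board',[tr(on_plane(p,A(*q),.016,True)) for q in [(18,25),(181,7),(187,290),(28,297)]])
print('bars',[tr(on_plane(p,A(*q),.024,True)) for q in [(329,150),(430,150),(221,150),(321,150),(428,296),(325,296)]])
E
python3 go.py w 437 -360 250 14.85
```

```text
board [array([ 75.9, 110.1,  16. ]), array([72.9, 17.2, 16. ]), array([-74. ,  16.9,  16. ]), array([-75.4, 110.1,  16. ])]
bars [array([ -4.8, -56.9,  24. ]), array([  -4.2, -105.4,   24. ]), array([-3.5, -4.7, 24. ]), array([ -4.8, -53.1,  24. ]), array([ -76.4, -105.8,   24. ]), array([-76.4, -54.5,  24. ])]
t 15.0 tcp tray [-93.6 -59.1 154.5] world [ 0.4858 -0.0928  0.1545] yaw 14.68 tilt 0.03
shift units [-2.298  4.922 -1.91 ] rz -0.17
```

```bash
python3 -m pendant '[[[-0.29,0.62,-0.24,0,0,0,95],[-0.29,0.62,-0.24,0,0,0,95],[-0.29,0.62,-0.24,0,0,0,95],[-0.29,0.62,-0.24,0,0,0,95],[-0.29,0.62,-0.24,0,0,0,95],[-0.29,0.62,-0.24,0,0,0,95],[-0.29,0.62,-0.24,0,0,0,95],[-0.29,0.62,-0.24,0,0,0,95]]]' >/dev/null; python3 -m pendant '[[[0,0,0,0,0,0,95],[0,0,0,0,0,0,95]]]' >/dev/null; python3 snap.py w9; python3 -m pendant '[[[0,0.6,0.3,0,0,0,95],[0,0.6,0.3,0,0,0,95],[0,0,0,0,0,0,95],[0,0,0,0,0,0,95]]]' >/dev/null; python3 snap.py w10
python3 - <<'E'
from meas import *
out=[]
for n in ['w9','w10']:
    im,p=load(n); f=310
    from math import pi
    X=np.array([.520,-.355,.01]); c=np.array(p['R'])@X+np.array(p['t']); th=np.arctan2(np.hypot(c[0],c[1]),c[2]); F=200/np.tan(np.radians(p['vertical_fov'])/2)
    u=c[:2]/np.hypot(c[0],c[1])*th*F+[p['cx'],p['cy']]; print(n,u,ray(p,u,True)[0])
    u=u.astype(int); q=im[max(u[1]-75,0):u[1]+75,u[0]-95:u[0]+95]; print(max(u[1]-75,0),u[0]-95)
    out.append(cv2.resize(q,(380,300),interpolation=2) if q.shape[0]==150 else cv2.resize(cv2.copyMakeBorder(q,0,150-q.shape[0],0,0,0),(380,300)))
cv2.imwrite('pics/tin.png',np.hstack(out))
E
```

```text
16.0 [ 0.4385 -0.3623  0.2495] [ 9.918e-01  1.278e-01  1.000e-04 -0.000e+00]
16.45 [ 0.4538 -0.4188  0.2189] [ 9.917e-01  1.287e-01 -5.000e-04 -8.000e-04]
w9 [326.75647282 106.3038645 ] [ 0.51483384 -0.34340524  0.41997345]
31 231
w10 [279.60298664 106.78278241] [ 0.53029398 -0.40008837  0.38937904]
31 184
```

View pics/tin.png

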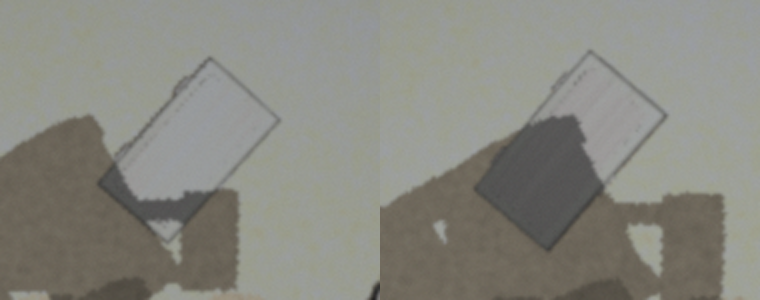

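The tin's corners are at (209,57), (280,121), (169,243), (98,184) on the left and (210,51), (286,116), (168,250), (95,189) on the right (panel coordinates).

```bash
python3 - <<'E'
from meas import *
_,a=load('w9');_,b=load('w10')
U=[(209,57),(280,121),(169,243),(98,184)];V=[(210,51),(286,116),(168,250),(95,189)]
T=np.array([tri(ray(a,(231+u[0]/2-.25,31+u[1]/2-.25),True),ray(b,(184+v[0]/2-.25,31+v[1]/2-.25),True)) for u,v in zip(U,V)])
print((T*1000).round(1).tolist())
for p,W,o in ((a,U,231),(b,V,184)):
    Q=np.array([on_plane(p,(o+u[0]/2-.25,31+u[1]/2-.25),.013,True) for u in W]); d=(Q[0]+Q[1]-Q[2]-Q[3])[:2]
    print('centre',(Q.mean(0)*1000).round(1),'len',np.linalg.norm(d)/2,np.linalg.norm(Q[0]+Q[3]-Q[1]-Q[2])/2,'yaw',np.degrees(np.arctan2(d[1],d[0])))
E
python3 go.py w 520 -355 100 -27
```

```text
[[583.9, -349.8, 7.6], [554.9, -404.7, 15.3], [458.0, -355.6, 15.0], [483.7, -300.3, 8.0]]
centre [ 519.8 -352.9   13. ] len 0.10997843285257064 0.061675026500279964 yaw -26.500376019773867
centre [ 520.1 -353.    13. ] len 0.10954786726473556 0.06038094090167767 yaw -26.701191175012035
t 16.5 tcp tray [-208.1 -365.8  219.6] world [ 0.4538 -0.4186  0.2196] yaw 14.81 tilt 0.05
shift units [ 1.607 -0.89   2.393] rz 41.81
```

```bash
python3 -m pendant '[[[0,0,0.3,0,0,8.28,95],[0,0,0.3,0,0,8.28,95],[0,0,0.3,0,0,8.28,95],[0,0,0.3,0,0,8.28,95],[0,0,0.3,0,0,8.28,95],[0,0,0,0,0,0,95],[0,0,0,0,0,0,95]]]' >/dev/null; python3 go.py w 520 -353 80 -26.6
```

```text
t 17.2 tcp tray [-208.3 -366.5  145.7] world [ 0.4538 -0.4193  0.1457] yaw -26.36 tilt 0.04
shift units [ 0.597 -1.777  1.314] rz 0.24
```

```bash
python3 -m pendant '[[[0.2,-0.59,0.43,0,0,0.2,95],[0.2,-0.59,0.43,0,0,0,95],[0.2,-0.6,0.43,0,0,0,95],[0,0,0,0,0,0,95],[0,0,0,0,0,0,95]]]' >/dev/null; python3 go.py w 520 -353 5 -26.6
```

```text
t 17.7 tcp tray [-126.6 -320.1   81.1] world [ 0.5209 -0.3536  0.0811] yaw -26.6 tilt 0.04
shift units [-0.022 -0.003  1.522] rz 0.0
```

```bash
python3 -m pendant '[[[-0.02,0,0.5,0,0,0,95],[0,0,0.5,0,0,0,95],[0,0,0.4,0,0,0,95],[0,0,0.16,0,0,0,95],[0,0,0,0,0,0,40],[0,0,0,0,0,0,40],[0,0,0,0,0,0,40],[0,0,0,0,0,0,40]]]' >/dev/null;python3 -m pendant '[[[0,0,0,0,0,0,40],[0,0,0,0,0,0,40],[0,0,0,0,0,0,40],[0,0,0,0,0,0,40]]]'; python3 go.py w 520 -353 5 -26.6
```

```text
time: 18.9
ee_pos: [0.5197, -0.3537, 0.003]
tcp_rot: [0.973, -0.232, 0.0, 0.0]
wrist_force: [-1.0, 0.9, 6.1]
gripper_width: 0.0617
grip_force: 30.0
t 18.9 tcp tray [-127.8 -319.9    3. ] world [ 0.5197 -0.3537  0.003 ] yaw -26.84 tilt 0.06
shift units [-0.001 -0.015 -0.04 ] rz -0.24
```

Gripped (61.7 mm at 30 N). Lift, turn and carry over.

```bash
python3 -m pendant '[[[0,0,-0.4,0,0,0,40],[0,0,-0.6,0,0,0,40],[0,0,-0.6,0,0,-8.3,40],[0,0,-0.4,0,0,-8.3,40],[0,0,0,0,0,-8.3,40],[0,0,0,0,0,-8.4,40],[0,0,0,0,0,-8.4,40],[0,0,0,0,0,0,40]]]'; python3 go.py t 0 61 80 14.85
```

```text
time: 19.7
ee_pos: [0.5193, -0.3534, 0.1022]
tcp_rot: [0.991, 0.13, -0.0, -0.0]
wrist_force: [1.1, -0.6, -1.5]
gripper_width: 0.0619
grip_force: 30.0
t 19.7 tcp tray [-128.1 -319.6  102.2] world [ 0.5193 -0.3534  0.1022] yaw 14.99 tilt 0.02
shift units [ 2.58  -7.605  0.445] rz 0.14
```

```bash
python3 -m pendant '[[[0.25,-0.75,0,0,0,0,40],[0.26,-0.76,0,0,0,0,40],[0.26,-0.76,0,0,0,0,40],[0.26,-0.76,0,0,0,0,40],[0.26,-0.76,0,0,0,0,40],[0.26,-0.76,0,0,0,0,40],[0.26,-0.76,0,0,0,0,40],[0.26,-0.76,0,0,0,0,40]]]' >/dev/null;python3 -m pendant '[[[0.26,-0.76,0.2,0,0,0.1,40],[0.25,-0.75,0.25,0,0,0,40],[0,0,0,0,0,0,40],[0,0,0,0,0,0,40]]]'; python3 go.py t 0 60 20.5 14.85
```

```text
time: 20.9
ee_pos: [0.5469, 0.0465, 0.0795]
tcp_rot: [0.992, 0.128, -0.0, 0.0]
wrist_force: [-0.1, -0.7, -1.2]
gripper_width: 0.0613
grip_force: 30.0
t 20.9 tcp tray [ 1.1 59.9 79.5] world [0.5469 0.0465 0.0795] yaw 14.68 tilt 0.03
shift units [-2.100e-02 -1.000e-03  1.181e+00] rz -0.17
```

```bash
python3 -m pendant '[[[-0.02,0,0.4,0,0,0,40],[0,0,0.4,0,0,0,40],[0,0,0.25,0,0,0,40],[0,0,0.1,0,0,0,40],[0,0,0.04,0,0,0,40],[0,0,0,0,0,0,40]]]';python3 go.py t 0 60 19
```

```text
time: 21.5
ee_pos: [0.5463, 0.0453, 0.0206]
tcp_rot: [0.992, 0.128, 0.0, 0.0]
wrist_force: [0.0, -0.3, -0.7]
gripper_width: 0.0617
grip_force: 30.0
t 21.5 tcp tray [ 0.2 58.9 20.6] world [0.5463 0.0453 0.0206] yaw 14.7 tilt 0.03
shift units [-0.004 -0.023  0.032] rz
```

```bash
python3 -m pendant '[[[0,-0.02,0.03,0,0,0,40],[0,0,0.01,0,0,0,40],[0,0,0,0,0,0,72],[0,0,0,0,0,0,72],[0,0,0,0,0,0,72],[0,0,0,0,0,0,72],[0,0,-0.3,0,0,0,72],[0,0,-0.8,0,0,0,72]]]';python3 -m pendant '[[[0,0,-0.9,0,0,0,50],[0,0,-0.9,0,0,0,50],[-0.8,0,-0.9,0,0,0,50],[-0.8,0,0,0,0,0,50],[0,0,0,0,0,0,50],[0,0,0,0,0,0,50]]]'; python3 snap.py w11; python3 go.py w 475 303 60 14.85
python3 - <<'E'
from meas import *
im,p=load('w11'); cv2.imwrite('pics/w11s.png',np.hstack([cv2.resize(im[30:230,190:490],None,fx=1.9,fy=1.9,interpolation=2),cv2.resize(im[30:230,30:150],None,fx=1.9,fy=1.9,interpolation=2)]))
E
```

```text
time: 22.3
ee_pos: [0.5443, 0.0466, 0.0714]
tcp_rot: [0.992, 0.128, -0.003, -0.0]
wrist_force: [0.2, 0.4, 0.8]
gripper_width: 0.072
grip_force: 0.0
time: 22.9
ee_pos: [0.4749, 0.0278, 0.2012]
tcp_rot: [0.992, 0.128, 0.001, 0.0]
wrist_force: [0.6, 0.3, -0.3]
gripper_width: 0.0501
grip_force: 0.0
22.9 [0.4749 0.0278 0.2012] [9.918e-01 1.281e-01 6.000e-04 2.000e-04]
t 22.95 tcp tray [-72.7  60.2 200.8] world [0.4755 0.0279 0.2008] yaw 14.73 tilt 0.05
shift units [ 1.387 -5.325  2.816] rz -0.12
```

View pics/w11s.png

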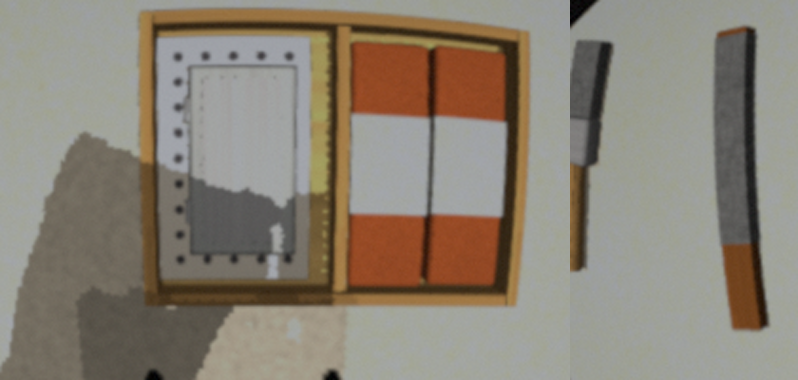

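The packing is complete: tin flat on the board at (190–297, 65–255), bars side by side (x 350–505), and the stick at (717–767, 30–328). Next I'll measure the stick by mask from two places.

```bash
python3 go.py w 400 270 220; python3 -m pendant '[[[-0.03,-0.8,-0.07,0,0,0,50],[-0.03,-0.8,-0.07,0,0,0,50],[-0.03,-0.8,-0.07,0,0,0,50],[-0.03,-0.8,-0.07,0,0,0,50],[0,-0.8,-0.07,0,0,0,50],[0,-0.8,0,0,0,0,50],[0,0,0,0,0,0,50],[0,0,0,0,0,0,50]]]' >/dev/null; python3 snap.py w12;  python3 -m pendant '[[[0,-0.6,0,0,0,0,50],[0,-0.2,0,0,0,0,50],[0,0,0,0,0,0,50],[0,0,0,0,0,0,50]]]' >/dev/null; python3 snap.py w13
cat > st.py <<'E'
import sys; from meas import *
for n in sys.argv[1:]:
    im,p=load(n); H,S,V=cv2.split(cv2.cvtColor(im,cv2.COLOR_BGR2HSV))
    bg=np.median(V[:230]); m=((V<bg*.72)|(S>110)).astype(np.uint8)*255; m[235:]=0
    m=cv2.morphologyEx(m,cv2.MORPH_OPEN,np.ones((3,3)))
    print(n,'cam',ray(p,(320,200),True)[0].round(3),bg)
    for r in rect(m,p,.014,800,40000): print(r[0],r[1],cv2.boundingRect(r[2]))
E
python3 st.py w12 w13
```

```text
t 22.95 tcp tray [-72.7  60.2 200.8] world [0.4755 0.0279 0.2008] yaw 14.73 tilt 0.05
shift units [-0.229 -5.067 -0.385] rz 
23.75 [0.4082 0.2594 0.2174] [ 9.916e-01  1.296e-01 -5.000e-04  3.000e-04]
24.2 [0.3982 0.2964 0.2179] [ 9.917e-01  1.283e-01 -2.000e-04  2.000e-04]
w12 cam [0.485 0.279 0.388] 155.0
925.5 [417.2, 492.8, 96.0, 24.1, -0.2] (138, 89, 23, 70)
16635.0 [562.6, -16.8, 263.5, 182.4, -75.1] (450, 46, 140, 140)
8678.0 [444.8, 321.0, 270.9, 122.0, 16.3] (232, 21, 96, 214)
1532.5 [516.2, 494.1, 105.0, 46.5, 0.2] (147, 12, 39, 80)
2126.5 [785.7, -232.1, 216.0, 208.6, -55.7] (584, 0, 56, 109)
16146.5 [383.4, 728.9, 486.8, 382.3, 6.5] (0, 0, 124, 235)
w13 cam [0.475 0.315 0.388] 159.0
967.0 [417.0, 493.2, 95.6, 22.6, 0.0] (161, 86, 25, 72)
14726.0 [562.7, -17.0, 266.8, 182.2, -75.2] (474, 50, 129, 135)
8872.0 [438.4, 345.7, 277.6, 132.0, 11.1] (232, 21, 108, 214)
1601.0 [516.5, 494.6, 104.2, 45.0, 0.3] (171, 8, 42, 81)
1175.0 [826.7, -171.5, 201.1, 94.5, -55.8] (589, 0, 51, 48)
19822.5 [376.8, 748.6, 487.4, 419.2, 6.4] (0, 0, 143, 235)
```

```bash
python3 - <<'E'
from meas import *
for n in ['w12','w13']:
    im,p=load(n); H,S,V=cv2.split(cv2.cvtColor(im,cv2.COLOR_BGR2HSV))
    m=((S>110)&(H<20)&(V>30)).astype(np.uint8)*255; m[:,400:]=0; m[:,:190]=0
    for r in rect(m,p,.014,60,40000): print(n,'orange',r[0],r[1],cv2.boundingRect(r[2]))
    g=(V<155*.72).astype(np.uint8)*255
    L=[];R=[]
    for y in range(24,130,5):
        x=np.flatnonzero((V[y,220:380]<112)&(V[y,220:380]>0))+220
        if len(x): L.append(on_plane(p,(x.min(),y),.014,True)[:2]*1000);R.append(on_plane(p,(x.max(),y),.014,True)[:2]*1000)
    print(np.round(np.hstack([L,R]))[:: 3].tolist())
E
```

```text
w12 orange 1027.0 [402.1, 289.7, 63.3, 26.6, 14.2] (281, 145, 22, 51)
[[575.0, 345.0, 581.0, 319.0], [556.0, 340.0, 563.0, 313.0], [538.0, 335.0, 544.0, 309.0], [520.0, 331.0, 526.0, 304.0], [502.0, 326.0, 509.0, 300.0], [484.0, 323.0, 491.0, 296.0], [464.0, 329.0, 475.0, 286.0], [432.0, 386.0, 471.0, 229.0]]
w13 orange 1019.5 [401.8, 289.7, 63.7, 26.7, 13.0] (311, 145, 23, 51)
[[574.0, 345.0, 581.0, 319.0], [555.0, 340.0, 563.0, 314.0], [537.0, 335.0, 544.0, 310.0], [519.0, 332.0, 526.0, 306.0], [501.0, 327.0, 508.0, 302.0], [483.0, 324.0, 490.0, 297.0], [463.0, 330.0, 472.0, 294.0], [429.0, 394.0, 455.0, 288.0]]
```

```bash
python3 go.py w 478 307 80 13.6
```

```text
t 24.25 tcp tray [-78.6 339.5 218. ] world [0.3982 0.2963 0.218 ] yaw 14.72 tilt 0.03
shift units [1.598 0.197 2.76 ] rz 1.12
```

```bash
python3 -m pendant '[[[0.4,0.05,0.69,0,0,1.1,55],[0.4,0.05,0.69,0,0,0,55],[0.4,0.05,0.69,0,0,0,55],[0.4,0.05,0.69,0,0,0,55],[0,0,0,0,0,0,55],[0,0,0,0,0,0,55]]]' >/dev/null; python3 go.py w 478 307 4 13.6
```

```text
t 24.85 tcp tray [  0.8 328.3  80. ] world [0.4778 0.3058 0.08  ] yaw 13.59 tilt 0.1
shift units [ 0.012 -0.023  1.521] rz -0.01
```

```bash
python3 -m pendant '[[[0,-0.02,0.5,0,0,0,55],[0,0,0.5,0,0,0,55],[0,0,0.4,0,0,0,55],[0,0,0.12,0,0,0,55],[0,0,0,0,0,0,10],[0,0,0,0,0,0,10],[0,0,0,0,0,0,10],[0,0,0,0,0,0,10]]]' >/dev/null;python3 -m pendant '[[[0,0,0,0,0,0,10],[0,0,0,0,0,0,10],[0,0,0,0,0,0,10]]]'; python3 go.py w 478 307 4 13.6;python3 -m pendant '[[[0,0,-0.5,0,0,0,10],[0,0,-0.5,0,0,0,10],[0,0,-0.5,0,0,-1.2,10],[0,0,0,0,0,0,10],[0,0,0,0,0,0,10]]]'; python3 go.py t 0 80 60 14.85
```

```text
time: 25.95
ee_pos: [0.478, 0.3079, 0.0051]
tcp_rot: [0.993, 0.119, 0.001, -0.0]
wrist_force: [-0.9, -1.3, 7.4]
gripper_width: 0.0277
grip_force: 30.0
t 25.95 tcp tray [  1.5 330.2   5.1] world [0.478  0.3079 0.0051] yaw 13.65 tilt 0.07
shift units [-0.005  0.016  0.021] rz 0.05
time: 26.45
ee_pos: [0.4777, 0.3077, 0.0793]
tcp_rot: [0.992, 0.129, 0.0, -0.0]
wrist_force: [-0.1, 0.3, 0.3]
gripper_width: 0.028
grip_force: 30.0
t 26.45 tcp tray [  1.1 330.1  79.3] world [0.4777 0.3077 0.0793] yaw 14.83 tilt 0.04
shift units [-0.021  5.002  0.385] rz -0.02
```

```bash
python3 -m pendant '[[[0,0.8,0,0,0,0,10],[0,0.85,0,0,0,0,10],[0,0.85,0,0,0,0,10],[0,0.85,0,0,0,0,10],[0,0.85,0.1,0,0,0,10],[0,0.8,0.3,0,0,0,10],[0,0,0.2,0,0,0,10],[0,0,0,0,0,0,10]]]'; python3 go.py t 0 80 37 14.85; python3 -m pendant '[[[0,0,0.15,0,0,0,10],[0,0,0.05,0,0,0,10],[0,0,0.03,0,0,0,10],[0,0,0,0,0,0,10]]]'; python3 go.py t 0 80 37 14.85
```

```text
time: 27.25
ee_pos: [0.5406, 0.0653, 0.0469]
tcp_rot: [0.992, 0.128, -0.002, -0.0]
wrist_force: [-0.1, 0.7, -0.4]
gripper_width: 0.0277
grip_force: 30.0
t 27.25 tcp tray [-0.1 79.7 46.9] world [0.5406 0.0653 0.0469] yaw 14.72 tilt 0.24
shift units [ 0.004 -0.005  0.198] rz -0.13
time: 27.65
ee_pos: [0.5417, 0.0667, 0.0376]
tcp_rot: [0.992, 0.13, 0.0, 0.0]
wrist_force: [-0.7, 0.9, -0.1]
gripper_width: 0.0277
grip_force: 30.0
t 27.65 tcp tray [ 1.2 80.8 37.6] world [0.5417 0.0667 0.0376] yaw 14.92 tilt 0.0
shift units [-0.024  0.016  0.013] rz 0.07
```

Lower gently until contact is felt.

```bash
python3 -m pendant '[[[0,0,0.02,0,0,0,10],[0,0,0,0,0,0,10]]]'; python3 -m pendant '[[[0,0,0.02,0,0,0,10],[0,0,0,0,0,0,10]]]'; python3 -m pendant '[[[0,0,0.02,0,0,0,10],[0,0,0,0,0,0,10]]]';python3 go.py t 0 80 37 14.85
```

```text
time: 27.85
ee_pos: [0.5419, 0.0664, 0.0371]
tcp_rot: [0.992, 0.129, 0.0, 0.0]
wrist_force: [-0.8, 1.4, 2.3]
gripper_width: 0.0277
grip_force: 30.0
time: 28.05
ee_pos: [0.542, 0.0663, 0.037]
tcp_rot: [0.992, 0.129, 0.001, 0.0]
wrist_force: [-5.0, 1.9, 16.6]
gripper_width: 0.0279
grip_force: 30.0
time: 28.25
ee_pos: [0.542, 0.0663, 0.037]
tcp_rot: [0.992, 0.129, 0.001, 0.0]
wrist_force: [-7.8, 3.0, 30.1]
gripper_width: 0.0273
grip_force: 30.0
t 28.25 tcp tray [ 1.4 80.4 37. ] world [0.542  0.0663 0.037 ] yaw 14.86 tilt 0.11
shift units [-0.029  0.007 -0.001] rz 0.01
```

```bash
python3 -m pendant '[[[0,0,-0.03,0,0,0,10],[0,0.1,0,0,0,0,10],[0,0.2,0,0,0,0,10],[0,0.2,0,0,0,0,10],[0,0.2,0,0,0,0,10]]]'; python3 -m pendant '[[[0,0.2,0,0,0,0,10],[0,0.2,0,0,0,0,10],[0,0.2,0,0,0,0,10],[0,0.2,0,0,0,0,10],[0,0.1,0,0,0,0,10],[0,0,0,0,0,0,10]]]'; python3 go.py t 0 -100 37 14.85
```

```text
time: 28.75
ee_pos: [0.5514, 0.0324, 0.037]
tcp_rot: [0.992, 0.129, 0.001, -0.0]
wrist_force: [-0.9, 7.2, 12.6]
gripper_width: 0.028
grip_force: 30.0
time: 29.35
ee_pos: [0.5631, -0.0119, 0.037]
tcp_rot: [0.992, 0.129, 0.001, 0.0]
wrist_force: [-0.7, -1.5, 11.5]
gripper_width: 0.0276
grip_force: 30.0
t 29.35 tcp tray [ 1.8 -0.7 37. ] world [ 0.5631 -0.0119  0.037 ] yaw 14.82 tilt 0.11
shift units [-0.034  1.986  0.002] rz -0.03
```

```bash
python3 -m pendant '[[[0,0.2,0,0,0,0,10],[0,0.2,0,0,0,0,10],[0,0.2,0,0,0,0,10],[0,0.2,0,0,0,0,10],[0,0.2,0,0,0,0,10],[0,0.2,0,0,0,0,10],[0,0.2,0,0,0,0,10],[0,0.2,0,0,0,0,10]]]'; python3 -m pendant '[[[0,0.2,0,0,0,0,10],[0,0.15,0,0,0,0,10],[0,0,0,0,0,0,10],[0,0,0,0,0,0,10]]]'; python3 go.py w 478 307 80 14.85
```

```text
time: 30.15
ee_pos: [0.5832, -0.0885, 0.037]
tcp_rot: [0.992, 0.129, 0.001, -0.0]
wrist_force: [-1.7, 6.8, 11.9]
gripper_width: 0.0276
grip_force: 30.0
time: 30.55
ee_pos: [0.588, -0.1065, 0.037]
tcp_rot: [0.992, 0.129, 0.001, 0.001]
wrist_force: [-1.0, -3.6, 9.3]
gripper_width: 0.0277
grip_force: 30.0
t 30.55 tcp tray [  1.6 -98.5  37. ] world [ 0.588  -0.1065  0.037 ] yaw 14.84 tilt 0.13
shift units [-7.000e-03 -8.556e+00 -8.730e-01] rz -0.01
```

```bash
python3 -m pendant '[[[0,0,-0.4,0,0,0,10],[0,0,-0.5,0,0,0,10],[0,-0.4,0,0,0,0,10],[0,-0.8,0,0,0,0,10],[0,-0.85,0,0,0,0,10],[0,-0.85,0,0,0,0,10],[0,-0.85,0,0,0,0,10],[0,-0.85,0,0,0,0,10]]]' >/dev/null; python3 -m pendant '[[[0,-0.85,0,0,0,0,10],[0,-0.85,0,0,0,0,10],[0,-0.85,0,0,0,0,10],[0,-0.85,0,0,0,0,10],[0,-0.55,0,0,0,0,10],[0,0,0,0,0,0,10],[0,0,0,0,0,0,10]]]'; python3 go.py w 478 307 6 14.85
```

```text
time: 32.05
ee_pos: [0.4768, 0.308, 0.0803]
tcp_rot: [0.992, 0.13, -0.001, 0.0]
wrist_force: [0.2, 0.7, 0.3]
gripper_width: 0.0277
grip_force: 30.0
t 32.05 tcp tray [3.000e-01 3.306e+02 8.030e+01] world [0.4768 0.308  0.0803] yaw 14.95 tilt 0.07
shift units [0.02  0.024 1.487] rz 0.1
```

```bash
python3 -m pendant '[[[0,0,0.5,0,0,0,10],[0,0,0.5,0,0,0,10],[0,0,0.3,0,0,0,10],[0,0,0.13,0,0,0,10],[0,0,0.05,0,0,0,10],[0,0,0.02,0,0,0,10],[0,0,0,0,0,0,10]]]'
```

```text
time: 32.75
ee_pos: [0.4781, 0.3076, 0.0067]
tcp_rot: [0.992, 0.129, 0.0, -0.0]
wrist_force: [-0.4, 0.5, -0.1]
gripper_width: 0.0277
grip_force: 30.0
```

```bash
python3 -m pendant '[[[0,0,0.02,0,0,0,10],[0,0,0.01,0,0,0,10],[0,0,0,0,0,0,55],[0,0,0,0,0,0,55],[0,0,0,0,0,0,55],[0,0,0,0,0,0,55],[0,0,0,0,0,0,55],[0,0,-0.4,0,0,0,55]]]'; python3 -m pendant '[[[0,0,-0.8,0,0,0,55],[0,0,-0.8,0,0,0,55],[-0.8,0,-0.8,0,0,0,55],[-0.8,0.6,-0.8,0,0,0,55],[0,0.6,0,0,0,0,55],[0,0,0,0,0,0,55],[0,0,0,0,0,0,55],[0,0,0,0,0,0,55]]]'; python3 snap.py w14; python3 - <<'E'
from meas import *
im,p=load('w14'); H,S,V=cv2.split(cv2.cvtColor(im,cv2.COLOR_BGR2HSV))
m=((S>110)&(H<20)&(V>30)).astype(np.uint8)*255; m[:,430:]=0; m[:,:150]=0
for z in (.014,.034):
  for r in rect(m,p,z,60,40000): print('orange',z,r[0],r[1],cv2.boundingRect(r[2]))
E
python3 - <<'E'
from meas import *
t,p=grab('top','top2.png'); a=cv2.imread('pics/top0.png').astype(int); d=(abs(a-t[:,:,::-1]).max(2)>60).astype(np.uint8)*255
for c in cv2.findContours(d,cv2.RETR_EXTERNAL,cv2.CHAIN_APPROX_NONE)[0]:
    if cv2.contourArea(c)>25: print(cv2.boundingRect(c))
E
```

```text
time: 33.55
ee_pos: [0.4767, 0.3071, 0.023]
tcp_rot: [0.992, 0.129, -0.002, 0.001]
wrist_force: [-0.2, -0.4, 0.3]
gripper_width: 0.0548
grip_force: 0.0
time: 34.35
ee_pos: [0.4271, 0.2394, 0.1709]
tcp_rot: [0.992, 0.129, -0.0, 0.0]
wrist_force: [-0.1, -0.3, -0.3]
gripper_width: 0.0552
grip_force: 0.0
34.35 [0.4271 0.2394 0.1709] [ 9.916e-01  1.293e-01 -3.000e-04  1.000e-04]
orange 0.014 1284.5 [402.7, 286.0, 63.4, 27.6, 14.8] (257, 163, 26, 56)
orange 0.034 1284.5 [408.8, 284.3, 59.6, 25.9, 14.8] (257, 163, 26, 56)
(366, 380, 12, 20)
(298, 348, 7, 8)
(357, 190, 13, 17)
(108, 188, 486, 212)
(291, 163, 40, 55)
(333, 158, 30, 47)
```

```bash
python3 -c "
from station import env
print(env.close_job())"
```

```text
the job is handed in; nothing more can be done
None
```

I packed the box with nothing above the rim, drew the stick along the rim to the far end of the bars, put it back flat on the bench, and handed the job in at about 34 s; no verdict was returned.

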